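# Clamp the wax block with the lift-and-swing lever

### The arm

A 6-joint arm with a two-finger parallel gripper is mounted at the origin on a cart in front of the work surface, level with it; the furniture and walls round the work are solid. World frame = base frame: x ahead of the robot, y to its left, z up, the work surface at z = 0. Lengths are in mm, angles in degrees, forces in N, time in s.
With the tool pointing down it reaches from about 300 to 850 mm from the base axis. Payload 4.2 kg.
Tool frame: the origin (TCP) lies midway between the tips of the shut fingers; the grasp point (between the pads) lies 19 mm behind it (env.grasp_offset is the distance from the TCP to the grasp point, in mm); z points along the fingers, y is the line along which they close (so a half turn about z gives the same grasp; the last joint's range is limited). The gripper opens to 91 mm and grips with 3 to 60 N. Pads are 32 mm wide; open, the fingers measure 118 mm over their backs; the gripper's body (76 mm by 178 mm) begins 60 mm behind the grasp point.
Start: joints at [72.307, 18.312, 89.639, -0, 72.044, -1.146], TCP at [163.763, 551.203, 213.976] pointing down, gripper open.
Joint ranges: [-177.97, 177.97], [-48.28, 115.42], [12.27, 149.76], [-77.06, 257.06], [2.81, 150.46], [-146.56, 146.56]. Speed limits (degrees/s): [147.25, 147.25, 180, 180, 180, 180].

### API

Orientations are given as [roll, pitch, yaw] about the fixed x, y, z axes, in that order (R = Rz(yaw) Ry(pitch) Rx(roll)).
In Python, from workcell import env, optics gives the robot as it stands. The module is installed in compiled form; this text tells all that it offers.
- The arm moves only by the tool send_rows, never from a script. Its argument "targets" is a list that holds one entry, the list of rows, each a list of 7 numbers: the turn, a rotation vector about the world's x, y, z scaled (see below), then the shift along the world's x, y, z scaled (see below), then the closure, from -1 (fully open) to 1 (shut). In form: [[[rx, ry, rz, x, y, z, gripper], ...]]. A call has 1 to 12 rows; each row shifts and turns the commanded pose from where the row before left it; what a row does not reach is not made up. The controller multiplies each number of a shift by 0.2 m and each number of a turn by pi/2 rad. A row lasts 1/10 s, in which the tool goes at most 50 mm and 8.59 degrees, less where a joint would pass 70% of its speed; a pose out of reach is approached as far as the arm can. A call with a number of a shift or a turn outside -1 to 1 is refused whole. A call with a gripper value outside its range is refused whole. The fingers move at their own pace and stop on an object; "grip_force" is the grip in N (left out, the last holds). Time passes only in rows, so rows that do not move let the fingers close. It gives the time, the measured TCP pose, the force, the opening and the grip force at its end, in the units of the state.
- env.state(): the state, without advancing time (a new reading comes with each control period).
- optics.grab_frame(name): name is "scene" or "top"; returns (picture, depth): 384x512x3 uint8, red, green, blue; 384x512 float32, mm along the optical axis (not along the pixel's ray), 0 where there is no reading.
- optics.camera_info(name): a dict with "camera_matrix" (3x3 intrinsics, pixels), "k1" (the pictures are not rectified: a ray, as slopes to the right and down, at radius r is drawn at 1 + k1 r^2 times it, then the intrinsics apply), "R" (3x3) and "t" (3): a world point X has camera coordinates R X + t. Camera axes: x right, y down, z forward; pixel columns grow to the right and rows downward; lengths in mm; the calibration is good to about 2 mm. A picture is of the moment at which its call begins. camera_info takes no time and is no camera call.
- env.job_done(): hands the job in; it is judged then, once.
Trained networks look in the newest picture that a camera, given by its name, has taken for a name from the list of things; names that differ only in an ending like _2 or _b are one class to them, and where a whole thing is asked for, a point or a joint stands for the part that bears it (a point fixed in the world has none). Each returns a list of dicts, best first, with "conf" (0 to 1); they miss things now and then, are a little off and sometimes report something else, mostly with a low value. They report only what shows in the picture. A call takes as long as a camera call.
- optics.silhouettes(camera, name): "mask" (384x512 bool, what is visible of it) and "at" ([column, row] in pixels, amid what is visible of it).
- optics.place_of(camera, name): "at" ([column, row] in pixels: a listed point, or the origin of a listed thing).
The state is a dict: "time_s": time; "qpos": joint angles; "qvel": joint speeds; "effort": joint torques, N m; "ee_pos": TCP position; "ee_rot": TCP orientation; "force": force on the tool from outside, world axes, zero at the start; "torque": the same for the moment, N m; "gripper_width": finger opening in mm; "gripper_force": force on a finger pad.
Only numpy, scipy, OpenCV 4.12 (cv2) and the standard library are available. Lean on these libraries where they do the work, as an engineer would, in place of code of your own. Each camera call takes 0.05 s, during which the arm holds its last target. There are 200 camera calls.

### The job

Clamp the blue wax block firmly under the pressure pad of the green clamp by turning its red-knobbed lever clockwise. The lever can only swing between two stop posts, so when it reaches the left post lift it off its serrations, swing it back towards the right post, let it drop in again and turn on, until the pad holds the wax firmly. Do not crush the wax, do not force the lever against the posts, leave the lever seated down in its serrations, and leave the things around the clamp alone.

Things in the scene. Friction and masses are not known exactly. Their poses are not given: they have to be found in the camera images.
- clamp_stand: Green clamp fixed to the bench: foot 170 x 90 x 10 mm, column at the back (its own +x side), round head disc 112 mm across at 85 to 99 mm height. Origin on the bench under the vertical spindle axis; +x towards the column, +y to the left seen from the robot, z up. Place and yaw vary.
- spindle_axis (a point): Point on the vertical spindle axis at the height of the middle of the seated knob (149 mm above the bench); axes as clamp_stand. Force to turn the seated lever, sideways at the knob: about 4.5 N until the pad meets the wax, then 1 to 1.4 N more per 0.1 rad. 7 to 10 N while turning is firm (it reads 1 to 2 N less at rest); above 12 N the wax is crushed; below 6.5 N it is loose.
- knob (a point): Middle of the red upright cylindrical knob at the lever's end: 22 mm across, 46 mm tall, from 126 to 172 mm above the bench when seated, 80 mm from the spindle axis. Swing angle phi = atan2(y, -x) of the knob in the clamp_stand frame: 0 where the lever points along the stand's -x, growing towards +y, which is clockwise from above and tightens.
- lever_lift (a joint): How far the lever is lifted, m: 0 seated, 0.0045 just clear of the serrations, 0.014 top of travel. A spring and the weight (4 to 5 N in all) bring it down when let go. 16 serrations all round (pitch 0.39 rad, play 0.06 rad): let go off pitch, it rests on their tips some 4 mm up and falls in when turned on by less than a pitch while free to drop.
- stop_posts: Two upright steel posts 8 mm across on the head disc, 45 mm from the axis, up to 142 mm above the bench, at phi = -0.85 and +0.85; the lever arm meets them at about -0.65 and +0.65.
- lever: The lever in one piece: dark round hub 47 mm across over the serrations, arm 10 mm thick centred 120 mm above the bench, red knob. Origin on the spindle axis at bench height. Seated, it turns the spindle both ways; lifted clear it swings with no effort and the spindle stays where it was.
- pressure_pad: Round black rubber pad 36 mm across on a stiff spring under the spindle; origin at the centre of its underside, 60 to 64 mm above the bench at the start. It sinks 8 mm per radian of spindle turn. The spindle is self-locking: it stays when the knob is let go.
- wax_block: Blue wax block, 50 x 75 x 28 mm, loose, flat on an aluminium riser under the pad. Origin at the centre of its underside. Its top starts about 4 to 14 mm below the pad (the riser height varies), so the lever needs one to three swings back.
- green_wax: Bystander: loose green wax block 42 x 55 x 24 mm on the bench at the left of the clamp. Origin at the centre of its underside.
- talc_jar: Bystander: loose white jar with blue lid, 39 mm across, 62 mm tall, at the front left of the clamp. Origin at the centre of its underside.
- green_ring: Bystander: loose green wax ring 24 x 28 x 8 mm on the bench at the right of the clamp. Origin at the centre of its underside.
- the_arm_lamp: Fixed black desk lamp at the right of the clamp, an obstacle: its head is a horizontal black bar 350 mm long (along y), 57 mm wide, 206 to 287 mm above the bench, over the blue tray, 170 to 230 mm nearer the robot than the origin and from 30 mm right to 325 mm left of it. Origin at its foot.

How it is judged (in metres and radians):
On the way, in this order (a step that is already met when the one before it is completed fails the run):
1. the lever is lifted clear of its serrations (over 4.5 mm) and swung back to the right-hand half of its range (value of joint lever_lift above 0.0045 m and y of knob in the frame of clamp_stand below -0.015 m), for 0.05 s.
2. the lever is seated again (lifted under 2 mm) and the pad presses the wax with over 20 N (value of joint lever_lift below 0.002 m and contact force between pressure_pad and wax_block above 20 N), for 0.2 s.
At the end, for the whole second after the job is handed in: The pad presses the wax block with more than 20 N, the lever sits in its serrations (lifted less than 2 mm), and the wax is at rest (all of step 2 and linear speed of wax_block below 0.01 m/s); the robot touches nothing.
It fails at once if the pad presses the wax with more than 75 N (crushed) (contact force between pressure_pad and wax_block above 75 N).
It fails at once if the lever is pushed against a stop post with more than 40 N (about 22 N at the free knob) (contact force between lever and stop_posts above 40 N).
It fails at once if the wax block is shifted more than 8 mm (distance of wax_block from where it was at the start of the episode above 0.008 m).
It fails at once if a bystander (green wax block, jar, green ring) is moved more than 15 mm (distance of any of green_wax, talc_jar, green_ring from where it was at the start of the episode above 0.015 m).
It also fails if it takes over 72 s, if anything falls off the work surface, if the arm or the gripper's body presses on something with over 40 N, if the wrist force passes 120 N, or if a joint passes its speed limit or range.

## Working session

There is one attempt and no reset: what is moved stays moved. The work goes in short steps, Python scripts to look and compute and a tool call to move; the robot and the scene stay as the last step left them, time stands still between calls to the robot, and variables do not carry over. Pictures are saved under pics/ and viewed, at most 10 in all, crops included, and the job is handed in when it is done.

Besides the shell and the picture viewer there is one more tool, called after "Call:" as name([rows], argument=value, ...), one row to a line, values as JSON. send_rows: Moves the arm, as the interface text tells. Its arguments: {"type":"object","properties":{"targets":{"type":"array"},"grip_force":{"type":"number"}},"required":["targets"]}

```bash
mkdir -p pics
cat > h.py <<'E'
import numpy as np, cv2
from workcell import env, optics
def ray(cam,px):
    c=optics.camera_info(cam);K=np.array(c["camera_matrix"]);k=c["k1"]
    d=np.linalg.inv(K)@[px[0],px[1],1.];d=d[:2];u=d.copy()
    for _ in range(20):u=d/(1+k*(u@u))
    return np.array([u[0],u[1],1.]),np.array(c["R"]),np.array(c["t"])
def at_z(cam,px,z):
    r,R,t=ray(cam,px);o=-R.T@t;d=R.T@r
    return o+d*(z-o[2])/d[2]
def at_depth(cam,px,D):
    r,R,t=ray(cam,px);return R.T@(r*D-t)
def cloud(cam,mask,depth):
    c=optics.camera_info(cam);v,u=np.nonzero(mask&(depth>0));
    return np.array([at_depth(cam,(a,b),depth[b,a]) for a,b in zip(u,v)])
E
python3 - <<'E'
from h import *
np.set_printoptions(precision=1,suppress=True)
ims=[]
for cam in("scene","top"):
    p,d=optics.grab_frame(cam);cv2.imwrite(f"pics/{cam}0.png",p[:,:,::-1]);
    c=optics.camera_info(cam);print(cam,-np.array(c["R"]).T@c["t"])
    for n,z in(("knob",149),("spindle_axis",149),("clamp_stand",0)):
        for r in optics.place_of(cam,n)[:2]:print(n,r["conf"],np.array(r["at"]),at_z(cam,r["at"],z))
    for r in optics.silhouettes(cam,"knob")[:1]:
        P=cloud(cam,r["mask"],d);print("knobmask",r["conf"],len(P),np.median(P,0),P.min(0),P.max(0))
print(env.state())
E
```

```text
scene [-87.7 476.6 519.4]
knob 0.54 [193.1 221. ] [500.6 162.2 149. ]
spindle_axis 0.69 [196.3 200.6] [579.1 108.7 149. ]
clamp_stand 0.87 [198.  253.9] [585.6 109.1   0. ]
knobmask 0.88 389 [509.9 153.9 137.3] [500.7  92.6  97.9] [599.  167.6 173.6]
top [ 461.1  -56.5 1043.2]
knob 0.87 [171.3 219. ] [513.4 148.3 149. ]
spindle_axis 0.97 [185.4 192.6] [580.8 116.  149. ]
clamp_stand 0.63 [197.1 198. ] [585.2 109.7   0. ]
knobmask 0.79 386 [566.7 127.8 131. ] [504.5  91.6  95.7] [611.2 166.6 175.6]
{'time_s': 0.5, 'qpos': array([72.3, 18.3, 89.6, -0. , 72. , -1.1]), 'qvel': array([ 0. , -0. , -0.1,  0.1,  0. , -0. ]), 'effort': array([ -0. , -41.2, -23.2,   0.1,   0. ,  -0. ]), 'ee_pos': array([163.8, 551.2, 213.9]), 'ee_rot': array([180. ,   0. , 163.5]), 'force': array([ 0.2, -0. ,  0.5]), 'torque': array([-0., -0., -0.]), 'gripper_force': 0.0, 'gripper_width': 91.2250551294133}
```

```bash
python3 -c "
import cv2,numpy as np
a=cv2.imread('pics/scene0.png');b=cv2.imread('pics/top0.png');cv2.imwrite('pics/both0.png',cv2.resize(np.vstack([a,b]),(400,600)) if 0 else cv2.resize(np.hstack([a,b]),(800,300)))"
```

```text
(no output)
```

View pics/scene0.png

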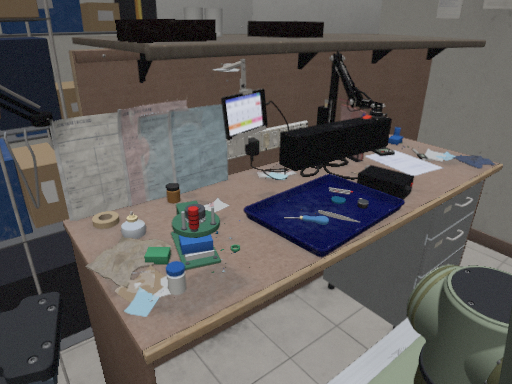

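View pics/top0.png

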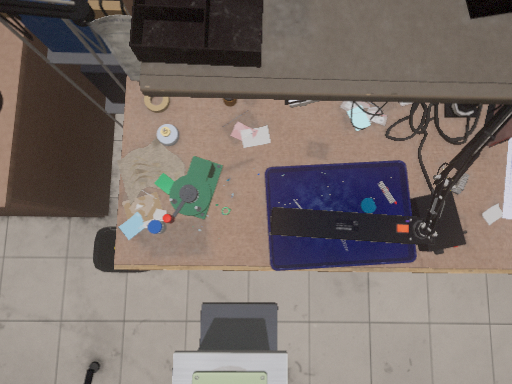

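The scene picture shows the green clamp with its red knob at (194,217), the blue wax below it, the green wax at (157,255) and the jar at (176,278). In the top picture the knob is at (168,218), the hub at (188,193), the jar lid at (155,227) and the lamp bar starts at column 270.

```bash
python3 - <<'E'
from h import *
np.set_printoptions(precision=1,suppress=True)
for cam in("top","scene"):
    p,d=optics.grab_frame(cam);h=cv2.cvtColor(p,cv2.COLOR_RGB2HSV)
    H,S,V=h[...,0],h[...,1],h[...,2]
    box=np.zeros(d.shape,bool)
    if cam=="top":box[140:245,130:235]=1
    else:box[180:300,130:250]=1
    red=((H<8)|(H>172))&(S>150)&(V>80)&box
    P=cloud(cam,red,d);print(cam,"red",len(P),P.min(0),P.max(0))
    t=P[P[:,2]>165];print(" top",len(t),t.mean(0),t.min(0),t.max(0))
    v,u=np.nonzero(red);print(" pix",u.mean(),v.mean(),at_z(cam,(u.mean(),v.mean()),150),at_z(cam,(u.mean(),v.mean()),172))
    g=(H>60)&(H<90)&(S>90)&box
    P=cloud(cam,g,d)
    disc=P[(P[:,2]>92)&(P[:,2]<106)];foot=P[(P[:,2]>4)&(P[:,2]<16)&(P[:,0]>480)]
    for n,q in(("disc",disc),("foot",foot)):
        if len(q)<10:continue
        q2=q[:,:2].astype(np.float32);print(n,len(q),q.min(0),q.max(0),cv2.minEnclosingCircle(q2),cv2.minAreaRect(q2))
    hi=P[(P[:,2]>20)&(P[:,2]<80)];print("mid",len(hi),np.median(hi,0) if len(hi) else 0)
    for n in("talc_jar","green_wax","stop_posts","lever"):
        for r in optics.silhouettes(cam,n)[:1]:
            Q=cloud(cam,r["mask"],d);print(n,r["conf"],len(Q),np.percentile(Q,5,0),np.percentile(Q,95,0))
    cv2.imwrite(f"pics/{cam}1.png",cv2.resize(p[140:250,125:240] if cam=="top" else p[180:300,130:250],None,fx=5,fy=5,interpolation=cv2.INTER_CUBIC)[:,:,::-1])
E
python3 -c "
import cv2,numpy as np
a=cv2.imread('pics/top1.png');b=cv2.imread('pics/scene1.png')
cv2.imwrite('pics/crop1.png',np.hstack([cv2.resize(a,(400,400)),cv2.resize(b,(400,400))]))"
```

```text
top red 59 [504.6 145.9 162.4] [524.2 163.3 175.3]
 top 55 [514.5 154.5 171.6] [504.6 146.4 166.8] [524.2 163.3 175.3]
 pix 166.9322033898305 217.88135593220338 [515.9 159.1 150. ] [514.6 153.7 172. ]
disc 1096 [530.   59.8  93.5] [685.7 169.6 105.1] ((606.869873046875, 106.68696594238281), 78.8028335571289) ((603.1529541015625, 99.33975982666016), (109.5060806274414, 154.76028442382812), 53.657222747802734)
foot 146 [528.3  14.3   4.3] [686.4 109.7  15.6] ((606.31396484375, 73.86559295654297), 81.80860900878906) ((598.6204223632812, 46.426597595214844), (87.47356414794922, 162.5641326904297), 74.47080993652344)
mid 209 [626.9 201.9  24.1]
talc_jar 0.53 193 [482.3 197.1  23.5] [512.2 227.8  64.9]
green_wax 0.71 365 [509.4  97.2 122.2] [598.  158.5 172.6]
lever 0.62 370 [509.2  95.1 118.2] [600.9 160.3 172.5]
scene red 185 [500.1 111.2 128.4] [573.1 167.1 173.6]
 top 65 [509.1 157.6 170.5] [501.3 147.1 165. ] [520.4 166.6 173.6]
 pix 192.88235294117646 216.62032085561498 [515.6 154.1 150. ] [479.6 173.3 172. ]
disc 541 [524.   61.5  92. ] [678.7 170.1 102.1] ((601.388427734375, 110.6548080444336), 77.4456558227539) ((596.6015625, 102.29627990722656), (105.13728332519531, 152.976806640625), 56.271141052246094)
foot 461 [521.6  14.2   4.2] [702.6 231.   15.9] ((587.3134765625, 120.95693969726562), 115.31951904296875) ((583.8926391601562, 122.15206909179688), (192.59959411621094, 139.00265502929688), 34.54252243041992)
mid 261 [618.1 198.7  24. ]
talc_jar 0.55 610 [476.5 197.9   3.4] [521.3 231.9  62.9]
green_wax 0.62 427 [592.1 175.1   4.9] [639.  227.2  25.3]
stop_posts 0.44 114 [539.2  89.1  99.9] [580.3 158.8 138.9]
lever 0.54 307 [502.  107.3 118.8] [581.1 165.7 172.2]
```

View pics/crop1.png

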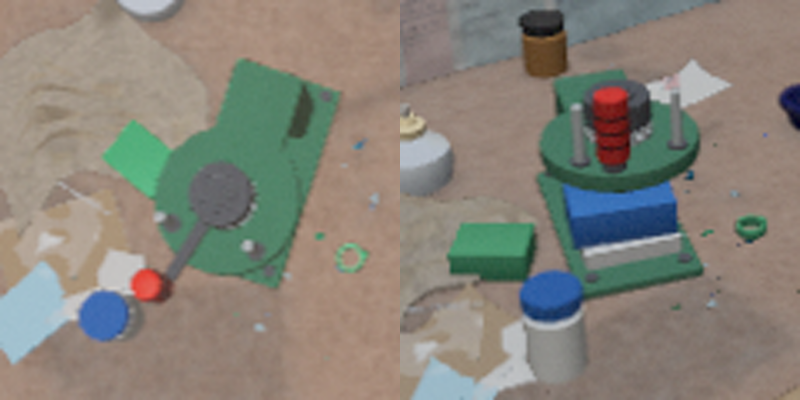

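Close up, the lever points a bit left of the stand's -x axis, towards the jar. Crop pixels in the left (top) view: post tops near (160,217) and (248,245), hub at (221,194), right foot edge from (340,92) to (278,287).

Run:
```python
from h import *
np.set_printoptions(precision=1,suppress=True)
f=lambda x,y:(125+x/400*115-.5,140+y/400*110-.5)
a=at_z("top",f(160,217),142);b=at_z("top",f(248,245),142)
print("posts",a,b,np.linalg.norm(a-b),"expect",2*45*np.sin(.85))
for s in((572,105),(578,108),(676,95)):pass
v=a-b;yaw=np.degrees(np.arctan2(-v[0],v[1]));print("yaw posts",yaw)
c=at_z("top",f(340,92),10);e=at_z("top",f(278,287),10);w=c-e;print("yaw edge",np.degrees(np.arctan2(w[1],w[0])),np.linalg.norm(w))
y=np.radians(yaw);X=np.array([np.cos(y),np.sin(y)]);print("axis from posts",(a+b)[:2]/2+X*45*np.cos(.85))
n=np.array([-w[1],w[0]])[:2]/np.hypot(*w[:2]);m=(c+e)[:2]/2
print("foot axis line at 45 left; (axis-m).n for (580,112):",(np.array([580,112])-m)@n)
print("hub",at_z("top",f(221,194),130))
p,d=optics.grab_frame("scene")
g=lambda x,y:(130+x/400*120-.5,180+y/400*120-.5)
a=at_z("scene",g(576,107) if 0 else g(176,107),142);b=at_z("scene",g(275,92),142);print("scene posts",a,b,np.linalg.norm(a-b));v=a-b
yaw=np.degrees(np.arctan2(-v[0],v[1]));y=np.radians(yaw);X=np.array([np.cos(y),np.sin(y)]);print(yaw,(a+b)[:2]/2+X*45*np.cos(.85))
print(at_z("scene",g(210,98),172))
```

```text
posts [564.2 154.3 142. ] [545.5  89.5 142. ] 67.45878703997727 expect 67.61523646262634
yaw posts -16.092344318169275
yaw edge -16.42445365714553 166.94268309056648
axis from posts [583.4 113.7]
foot axis line at 45 left; (axis-m).n for (580,112): 41.92751191767707
hub [582.8 112.8 130. ]
scene posts [562.5 154.2 142. ] [541.8  90.4 142. ] 67.05849840182168
-17.984524849891933 [580.4 113.1]
[508.8 157.4 172. ]
```

Call:
send_rows([
  [[0, 0, -0.0134, 0.1455, -0.165, 0, -1], [0, 0, -0.0134, 0.1455, -0.165, 0, -1], [0, 0, -0.0134, 0.1455, -0.165, 0, -1], [0, 0, -0.0134, 0.1455, -0.165, 0, -1], [0, 0, -0.0134, 0.1455, -0.165, 0, -1], [0, 0, -0.0134, 0.1455, -0.165, 0, -1], [0, 0, -0.0134, 0.1455, -0.165, 0, -1], [0, 0, -0.0134, 0.1455, -0.165, 0, -1], [0, 0, -0.0134, 0.1455, -0.165, 0, -1], [0, 0, -0.0134, 0.1455, -0.165, 0, -1], [0, 0, -0.0134, 0.1455, -0.165, 0, -1], [0, 0, -0.0134, 0.1455, -0.165, 0, -1]],
], grip_force=15)

```text
time_s: 2.25
ee_pos: [514.0, 153.7, 214.2]
ee_rot: [180.0, 0.0, 148.9]
force: [0.8, 0.5, 0.8]
gripper_width: 91.2
gripper_force: 0.0
```

Call:
send_rows([
  [[0, 0, 0, 0, 0.005, -0.1, -1], [0, 0, 0, 0, 0, -0.1, -1], [0, 0, 0, 0, 0, -0.1, -1], [0, 0, 0, 0, 0, -0.1, -1], [0, 0, 0, 0, 0, 0, 0.2], [0, 0, 0, 0, 0, 0, 0.3], [0, 0, 0, 0, 0, 0, 0.4], [0, 0, 0, 0, 0, 0, 0.5], [0, 0, 0, 0, 0, 0, 1], [0, 0, 0, 0, 0, 0, 1], [0, 0, 0, 0, 0, 0, 1], [0, 0, 0, 0, 0, 0, 1]],
], grip_force=15)

```text
time_s: 3.45
ee_pos: [513.0, 156.2, 134.1]
ee_rot: [180.0, 0.0, 149.0]
force: [0.6, -0.1, -0.6]
gripper_width: 30.2
gripper_force: 0.0
```

Run:
```python
from h import *
p,d=optics.grab_frame("scene")
cv2.imwrite("pics/s2.png",cv2.resize(p[130:310,110:290],(540,540))[:,:,::-1])
s=env.state();print(s["force"],s["torque"],s["gripper_width"],s["gripper_force"],s["time_s"])
```

```text
[-0.03003564 -0.87620257 -0.3078202 ] [-0.02784422 -0.02842777  0.02435964] 26.027882511966606 0.0 3.5
```

View pics/s2.png

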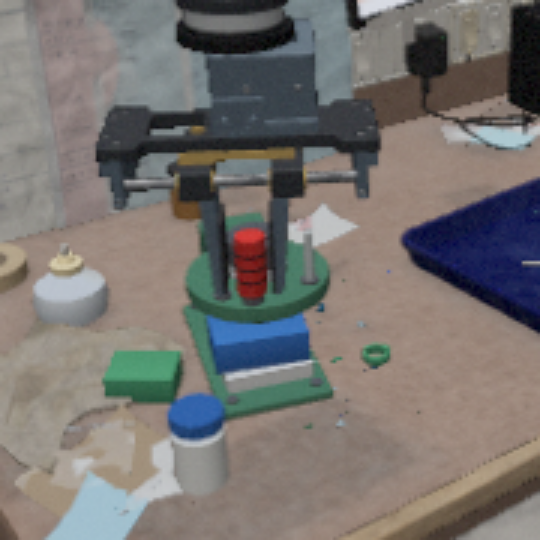

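The fingers straddle the red knob (crop (250,265)), one on each side along the tangent and well centred. I'll let them finish closing.

Call:
send_rows([
  [[0, 0, 0, 0, 0, 0, 1], [0, 0, 0, 0, 0, 0, 1], [0, 0, 0, 0, 0, 0, 1]],
], grip_force=15)

```text
time_s: 3.8
ee_pos: [513.0, 156.2, 134.0]
ee_rot: [180.0, -0.0, 149.0]
force: [-0.4, 0.1, 0.4]
gripper_width: 21.6
gripper_force: 15.0
```

```bash
cat > arc.py <<'E'
import sys
from h import *
np.set_printoptions(precision=4,suppress=True)
AX=np.array([582,113.5]);Y=163.5
def report():
    s=env.state();p=s["ee_pos"];v=p[:2]-AX;th=np.arctan2(v[1],v[0]);phi=Y-np.degrees(th)
    tn=np.array([np.sin(th),-np.cos(th)]);rd=v/np.hypot(*v);F=s["force"][:2]
    print("t",round(s["time_s"],2),"r %.1f phi %.1f deg z %.1f yaw %.1f | Ftan(cw+) %.2f Frad %.2f Fz %.2f w %.1f gf %.1f"%(np.hypot(*v),phi,p[2],s["ee_rot"][2],F@tn,F@rd,s["force"][2],s["gripper_width"],s["gripper_force"]))
    return p,phi
def plan(phi1,n,r=80,phi0=None):
    p,ph=report();ph=ph if phi0 is None else phi0
    P=[p[:2]]+[AX+r*np.array([np.cos(np.radians(Y-a)),np.sin(np.radians(Y-a))]) for a in np.linspace(ph,phi1,n+1)[1:]]
    print("rz/row",-(phi1-ph)/n/90);print(np.diff(P,axis=0)/200)
report() if len(sys.argv)<2 else plan(float(sys.argv[1]),int(sys.argv[2]))
E
python3 arc.py 34 10
```

```text
t 3.8 r 81.2 phi 15.2 deg z 134.0 yaw 149.0 | Ftan(cw+) -0.11 Frad 0.42 Fz 0.36 w 21.6 gf 15.0
rz/row -0.020859805042383925
[[0.012  0.008 ]
 [0.0074 0.0108]
 [0.0078 0.0105]
 [0.0081 0.0103]
 [0.0085 0.01  ]
 [0.0088 0.0097]
 [0.0091 0.0094]
 [0.0094 0.0091]
 [0.0097 0.0088]
 [0.01   0.0085]]
```

Call:
send_rows([
  [[0, 0, -0.021, 0.0073, 0.0112, 0, 1], [0, 0, -0.021, 0.0074, 0.0109, 0, 1], [0, 0, -0.021, 0.0078, 0.0106, 0, 1], [0, 0, -0.021, 0.0081, 0.0103, 0, 1], [0, 0, -0.021, 0.0085, 0.01, 0, 1]],
])

```text
time_s: 4.3
ee_pos: [520.5, 166.3, 134.0]
ee_rot: [-179.9, 0.0, 139.5]
force: [-1.1, -1.4, 0.9]
gripper_width: 21.8
gripper_force: 15.0
```

```bash
python3 arc.py 35 5
```

```text
t 4.3 r 81.1 phi 24.1 deg z 134.0 yaw 139.5 | Ftan(cw+) -1.77 Frad -0.01 Fz 0.91 w 21.8 gf 15.0
rz/row -0.024126876022016797
[[0.0142 0.0077]
 [0.0105 0.0109]
 [0.0109 0.0105]
 [0.0113 0.0101]
 [0.0117 0.0097]]
```

Call:
send_rows([
  [[0, 0, -0.022, 0.0094, 0.0101, 0, 1], [0, 0, -0.022, 0.0097, 0.0098, 0, 1], [0, 0, -0.022, 0.01, 0.0095, 0, 1], [0, 0, -0.022, 0.0103, 0.0092, 0, 1]],
])

```text
time_s: 4.7
ee_pos: [528.3, 174.2, 134.0]
ee_rot: [-179.9, 0.0, 131.6]
force: [-1.7, -0.5, 0.4]
gripper_width: 21.8
gripper_force: 15.0
```

```bash
python3 arc.py 35 2
```

```text
t 4.7 r 81.0 phi 32.0 deg z 134.0 yaw 131.6 | Ftan(cw+) -1.65 Frad 0.76 Fz 0.38 w 21.8 gf 15.0
rz/row -0.016748090408029586
[[0.0114 0.003 ]
 [0.0081 0.0067]]
```

Call:
send_rows([
  [[0, 0, -0.014, 0.0067, 0.0055, 0, 1], [0, 0, -0.014, 0.0068, 0.0053, 0, 1], [0, 0, 0, 0, 0, 0, 1]],
])

```text
time_s: 5.0
ee_pos: [531.2, 176.6, 133.9]
ee_rot: [-180.0, -0.0, 129.1]
force: [-2.0, -1.2, 1.1]
gripper_width: 21.9
gripper_force: 15.0
```

```bash
python3 arc.py -33 10
```

```text
t 5.0 r 81.0 phi 34.7 deg z 133.9 yaw 129.1 | Ftan(cw+) -2.35 Frad 0.32 Fz 1.12 w 21.9 gf 15.0
rz/row 0.07520423493336292
[[-0.0319 -0.0355]
 [-0.031  -0.0356]
 [-0.0266 -0.039 ]
 [-0.0218 -0.0419]
 [-0.0167 -0.0442]
 [-0.0114 -0.0458]
 [-0.0059 -0.0469]
 [-0.0003 -0.0472]
 [ 0.0052 -0.0469]
 [ 0.0107 -0.046 ]]
```

Call:
send_rows([
  [[0, 0, 0, 0, 0, 0, 1], [0, 0, 0, 0, 0, 0.015, 1], [0, 0, 0, 0, 0, 0.015, 1], [0, 0, 0, 0, 0, 0.015, 1], [0, 0, 0, 0, 0, 0, 1]],
], grip_force=22)

```text
time_s: 5.5
ee_pos: [531.7, 176.8, 143.5]
ee_rot: [179.9, 0.0, 129.1]
force: [0.9, -1.4, -4.4]
gripper_width: 21.4
gripper_force: 22.0
```

```bash
python3 arc.py
python3 - <<'E'
from h import *
np.set_printoptions(precision=1,suppress=True)
p,d=optics.grab_frame("scene");h=cv2.cvtColor(p,cv2.COLOR_RGB2HSV);H,S,V=h[...,0],h[...,1],h[...,2]
box=np.zeros(d.shape,bool);box[180:260,150:240]=1
P=cloud("scene",((H<8)|(H>172))&(S>150)&(V>80)&box,d);print(len(P),P.min(0),P.max(0),np.percentile(P[:,2],[2,98]))
E
```

```text
t 5.5 r 80.9 phi 35.0 deg z 143.5 yaw 129.1 | Ftan(cw+) -0.14 Frad -1.64 Fz -4.40 w 21.4 gf 22.0
136 [510.7   7.    0.5] [876.9 187.8 195.9] [138.1 189.8]
```

Call:
send_rows([
  [[0, 0, 0.075, -0.0353, -0.032, 0, 1], [0, 0, 0.075, -0.0313, -0.0359, 0, 1], [0, 0, 0.075, -0.0269, -0.0394, 0, 1], [0, 0, 0.075, -0.0221, -0.0423, 0, 1], [0, 0, 0.075, -0.0169, -0.0446, 0, 1], [0, 0, 0.075, -0.0116, -0.0463, 0, 1], [0, 0, 0.075, -0.0061, -0.0473, 0, 1], [0, 0, 0.075, -0.0005, -0.0477, 0, 1], [0, 0, 0.075, 0.0052, -0.0474, 0, 1], [0, 0, 0.07, 0.01, -0.044, 0, 1], [0, 0, 0, 0, 0, 0, 1]],
])

```text
time_s: 6.65
ee_pos: [503.7, 91.3, 142.9]
ee_rot: [179.9, -0.1, -163.9]
force: [-0.8, 2.6, -3.6]
gripper_width: 21.6
gripper_force: 22.0
```

```bash
python3 arc.py
```

```text
t 6.65 r 81.4 phi 327.7 deg z 142.9 yaw -163.9 | Ftan(cw+) 2.68 Frad 0.05 Fz -3.59 w 21.6 gf 22.0
```

Call:
send_rows([
  [[0, 0, 0, 0, 0, -0.015, 1], [0, 0, 0, 0, 0, -0.015, 1], [0, 0, 0, 0, 0, -0.015, 1], [0, 0, 0, 0, 0, 0, 1]],
], grip_force=15)

```text
time_s: 7.05
ee_pos: [503.9, 91.0, 134.0]
ee_rot: [-180.0, -0.1, -163.8]
force: [-2.9, -2.2, 1.0]
gripper_width: 21.6
gripper_force: 15.0
```

```bash
sed -i 's/phi=Y-np.degrees(th)/phi=(Y-np.degrees(th)+180)%360-180/' arc.py; python3 arc.py 34 12
```

```text
t 7.05 r 81.3 phi -32.5 deg z 134.0 yaw -163.8 | Ftan(cw+) -1.36 Frad 3.38 Fz 0.97 w 21.6 gf 15.0
rz/row -0.06161973882630625
[[-0.0026  0.0395]
 [-0.0052  0.0383]
 [-0.0015  0.0387]
 [ 0.0023  0.0386]
 [ 0.006   0.0382]
 [ 0.0097  0.0375]
 [ 0.0132  0.0364]
 [ 0.0167  0.0349]
 [ 0.02    0.0331]
 [ 0.0231  0.0311]
 [ 0.026   0.0287]
 [ 0.0286  0.026 ]]
```

Call:
send_rows([
  [[0, 0, -0.061, -0.009, 0.038, 0, 1], [0, 0, -0.061, -0.0053, 0.0387, 0, 1], [0, 0, -0.061, -0.0015, 0.039, 0, 1], [0, 0, -0.061, 0.0022, 0.039, 0, 1]],
])

```text
time_s: 7.45
ee_pos: [501.3, 121.8, 134.0]
ee_rot: [-179.9, -0.0, 173.9]
force: [-2.4, -3.5, -0.4]
gripper_width: 21.6
gripper_force: 15.0
```

```bash
sed -i 's/^    return p,phi/    print("Mz %.3f => %.2f N"%(s["torque"][2],s["torque"][2]\/.08));return p,phi/' arc.py; python3 arc.py
```

```text
t 7.45 r 81.1 phi -10.6 deg z 134.0 yaw 173.9 | Ftan(cw+) -3.74 Frad 2.03 Fz -0.41 w 21.6 gf 15.0
Mz 0.052 => 0.65 N
```

Call:
send_rows([
  [[0, 0, -0.056, 0.003, 0.0351, 0, 1], [0, 0, -0.056, 0.0075, 0.0345, 0, 1], [0, 0, -0.056, 0.0113, 0.0337, 0, 1], [0, 0, -0.056, 0.0142, 0.0326, 0, 1]],
])

```text
time_s: 7.85
ee_pos: [509.1, 148.9, 134.0]
ee_rot: [-179.9, 0.1, 153.8]
force: [0.4, -3.9, -1.5]
gripper_width: 21.9
gripper_force: 15.0
```

```bash
python3 arc.py
```

```text
t 7.85 r 81.0 phi 9.4 deg z 134.0 yaw 153.8 | Ftan(cw+) -3.38 Frad -2.05 Fz -1.55 w 21.9 gf 15.0
Mz 0.097 => 1.21 N
```

Call:
send_rows([
  [[0, 0, -0.046, 0.0149, 0.0258, 0, 1], [0, 0, -0.046, 0.0158, 0.0251, 0, 1], [0, 0, -0.046, 0.0176, 0.0239, 0, 1]],
])

```text
time_s: 8.15
ee_pos: [518.5, 163.6, 133.9]
ee_rot: [-179.9, 0.1, 141.4]
force: [-1.2, -5.0, 0.4]
gripper_width: 22.0
gripper_force: 15.0
```

```bash
python3 arc.py
```

```text
t 8.15 r 80.9 phi 21.8 deg z 133.9 yaw 141.4 | Ftan(cw+) -4.73 Frad -2.15 Fz 0.40 w 22.0 gf 15.0
Mz 0.079 => 0.99 N
```

Call:
send_rows([
  [[0, 0, -0.046, 0.0193, 0.0226, 0, 1], [0, 0, -0.046, 0.0209, 0.0211, 0, 1], [0, 0, -0.046, 0.0224, 0.0195, 0, 1]],
])

```text
time_s: 8.45
ee_pos: [530.5, 175.8, 133.9]
ee_rot: [-179.8, 0.1, 129.0]
force: [-3.5, -5.7, 1.4]
gripper_width: 21.9
gripper_force: 15.0
```

```bash
python3 arc.py
```

```text
t 8.45 r 80.8 phi 33.9 deg z 133.9 yaw 129.0 | Ftan(cw+) -6.36 Frad -2.17 Fz 1.38 w 21.9 gf 15.0
Mz 0.136 => 1.70 N
```

Call:
send_rows([
  [[0, 0, 0, 0, 0, 0, 1], [0, 0, 0, 0, 0, 0, 1]],
])

```text
time_s: 8.65
ee_pos: [530.8, 176.0, 133.9]
ee_rot: [-179.9, 0.1, 129.2]
force: [-3.1, -4.0, 0.5]
gripper_width: 21.6
gripper_force: 15.0
```

```bash
python3 arc.py
```

```text
t 8.65 r 80.8 phi 34.2 deg z 133.9 yaw 129.2 | Ftan(cw+) -4.89 Frad -1.15 Fz 0.51 w 21.6 gf 15.0
Mz 0.039 => 0.49 N
```

Call:
send_rows([
  [[0, 0, 0, 0, 0, 0, 1], [0, 0, 0, 0, 0, 0.015, 1], [0, 0, 0, 0, 0, 0.015, 1], [0, 0, 0, 0, 0, 0.015, 1], [0, 0, 0.067, -0.0317, -0.0288, 0, 1], [0, 0, 0.067, -0.0284, -0.032, 0, 1], [0, 0, 0.067, -0.0249, -0.0348, 0, 1], [0, 0, 0.067, -0.0211, -0.0372, 0, 1], [0, 0, 0, 0, 0, 0, 1]],
], grip_force=22)

```text
time_s: 9.55
ee_pos: [509.9, 150.5, 143.7]
ee_rot: [179.9, 0.0, 153.2]
force: [0.5, -0.7, -4.0]
gripper_width: 21.5
gripper_force: 22.0
```

```bash
python3 arc.py
```

```text
t 9.55 r 81.0 phi 10.7 deg z 143.7 yaw 153.2 | Ftan(cw+) -0.45 Frad -0.76 Fz -3.98 w 21.5 gf 22.0
Mz -0.126 => -1.57 N
```

Call:
send_rows([
  [[0, 0, 0, 0, 0, -0.015, 1], [0, 0, 0, 0, 0, -0.015, 1], [0, 0, 0, 0, 0, -0.015, 1], [0, 0, 0, 0, 0, 0, 1]],
], grip_force=15)

```text
time_s: 9.95
ee_pos: [509.9, 150.6, 134.0]
ee_rot: [180.0, 0.0, 153.3]
force: [-0.2, -2.9, -2.5]
gripper_width: 21.6
gripper_force: 15.0
```

```bash
python3 arc.py
```

```text
t 9.95 r 81.1 phi 10.7 deg z 134.0 yaw 153.3 | Ftan(cw+) -2.68 Frad -1.17 Fz -2.53 w 21.6 gf 15.0
Mz -0.092 => -1.15 N
```

Call:
send_rows([
  [[0, 0, -0.05, 0.0156, 0.0277, -0.002, 1], [0, 0, -0.04, 0.0142, 0.0211, 0, 1]],
])

```text
time_s: 10.15
ee_pos: [515.1, 159.3, 133.8]
ee_rot: [-179.8, 0.0, 145.1]
force: [-2.5, -6.1, 2.0]
gripper_width: 21.7
gripper_force: 15.0
```

```bash
python3 arc.py
```

```text
t 10.15 r 81.1 phi 17.9 deg z 133.8 yaw 145.1 | Ftan(cw+) -6.49 Frad -1.37 Fz 1.98 w 21.7 gf 15.0
Mz 0.236 => 2.96 N
```

Call:
send_rows([
  [[0, 0, 0, 0, 0, 0, 1], [0, 0, 0, 0, 0, 0, 1]],
])

```text
time_s: 10.35
ee_pos: [515.3, 159.5, 133.9]
ee_rot: [-179.9, 0.0, 145.3]
force: [-3.2, -5.2, 1.0]
gripper_width: 22.0
gripper_force: 15.0
```

```bash
python3 arc.py
```

```text
t 10.35 r 81.1 phi 18.1 deg z 133.9 yaw 145.3 | Ftan(cw+) -6.12 Frad -0.31 Fz 0.96 w 22.0 gf 15.0
Mz 0.127 => 1.59 N
```

Call:
send_rows([
  [[0, 0, 0, 0, 0, 0, 0.2], [0, 0, 0, 0, 0, 0, 0], [0, 0, 0, 0, 0, 0, -0.2], [0, 0, 0, 0, 0, 0, -0.2], [0, 0, 0, 0, 0, 0, -0.2], [0, 0, 0, 0, 0, 0.1, -0.2], [0, 0, 0, 0, 0, 0.15, -0.2], [0, 0, 0, 0, 0, 0.2, -0.2], [0, 0, 0, -0.1, 0.1, 0.1, -0.2], [0, 0, 0, -0.1, 0.15, 0, -0.2], [0, 0, 0, -0.1, 0.15, 0, -0.2], [0, 0, 0, -0.1, 0.15, 0, -0.2]],
])

```text
time_s: 11.55
ee_pos: [434.9, 271.3, 244.0]
ee_rot: [179.9, 0.0, 145.2]
force: [0.7, 0.4, 0.2]
gripper_width: 55.0
gripper_force: 0.0
```

Run:
```python
from h import *
np.set_printoptions(precision=1,suppress=True)
for cam,b in(("scene",(180,260,150,240)),("top",(190,240,140,200))):
    p,d=optics.grab_frame(cam);h=cv2.cvtColor(p,cv2.COLOR_RGB2HSV);H,S,V=h[...,0],h[...,1],h[...,2]
    box=np.zeros(d.shape,bool);box[b[0]:b[1],b[2]:b[3]]=1
    P=cloud(cam,((H<8)|(H>172))&(S>150)&(V>80)&box,d)
    if len(P):t=P[(P[:,2]>160)&(P[:,2]<185)];print(cam,len(P),t.mean(0),np.percentile(P[:,2],[2,5,50,95,98]))
    if cam=="scene":cv2.imwrite("pics/s3.png",cv2.resize(p[170:310,130:270],(560,560))[:,:,::-1])
s=env.state();print(s["ee_pos"],s["force"],s["gripper_width"])
```

```text
scene 188 [506.1 154.5 168.6] [128.9 131.1 156.4 173.  173.3]
top 58 [513.  150.8 171.5] [165.4 167.  172.2 174.5 174.9]
[433.6 273.1 243.8] [-0.  -0.1 -0.2] 54.76944011714058
```

View pics/s3.png

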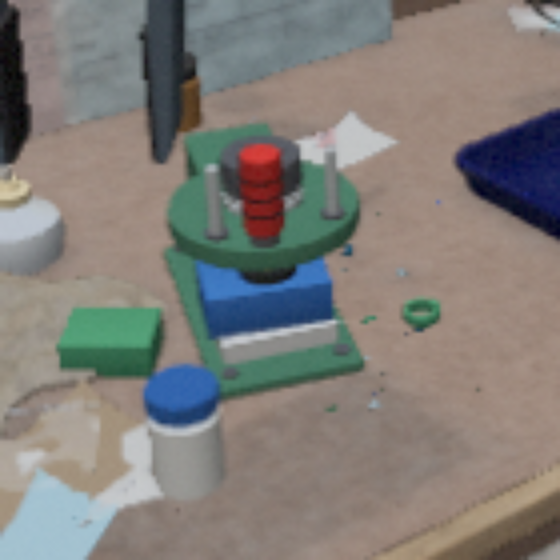

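The lever is at its seated height (knob top at 172 mm, as at the start), the black pad sits on the blue wax at (270,270), and nothing around has moved. The knob reads a few degrees back from where I let go, so I'll regrip and check the turning force.

Call:
send_rows([
  [[0, 0, 0.0175, 0.0965, -0.151, 0, -0.2], [0, 0, 0.0175, 0.0965, -0.151, 0, -0.2], [0, 0, 0.0175, 0.0965, -0.151, 0, -0.2], [0, 0, 0.0175, 0.0965, -0.151, 0, -0.2], [0, 0, 0, 0, 0, -0.14, -0.2], [0, 0, 0, 0, 0, -0.14, -0.2], [0, 0, 0, 0, 0, -0.14, -0.2], [0, 0, 0, 0, 0, -0.13, -0.2], [0, 0, 0, 0, 0, 0, -0.2]],
])

```text
time_s: 12.55
ee_pos: [510.6, 148.2, 130.3]
ee_rot: [-179.7, -0.3, 151.5]
force: [-0.4, 0.6, 0.1]
gripper_width: 54.9
gripper_force: 0.0
```

Call:
send_rows([
  [[0, 0, 0, 0, 0, 0, 0.5], [0, 0, 0, 0, 0, 0, 0.5], [0, 0, 0, 0, 0, 0, 1], [0, 0, 0, 0, 0, 0, 1], [0, 0, 0, 0, 0, 0, 1], [0, 0, 0, 0, 0, 0, 1], [0, 0, 0, 0, 0, 0, 1]],
], grip_force=15)

```text
time_s: 13.25
ee_pos: [513.2, 149.6, 134.3]
ee_rot: [179.9, 0.0, 151.5]
force: [-0.7, 0.8, 4.4]
gripper_width: 21.5
gripper_force: 15.0
```

```bash
python3 arc.py
```

```text
t 13.25 r 77.7 phi 11.2 deg z 134.3 yaw 151.5 | Ftan(cw+) 0.36 Frad 0.97 Fz 4.43 w 21.5 gf 15.0
Mz 0.022 => 0.28 N
```

Call:
send_rows([
  [[0, 0, -0.028, 0.0082, 0.0148, 0, 1], [0, 0, -0.028, 0.0089, 0.0145, 0, 1]],
])

```text
time_s: 13.45
ee_pos: [515.7, 153.9, 134.2]
ee_rot: [-179.8, 0.1, 146.5]
force: [-2.0, -6.7, 6.3]
gripper_width: 21.8
gripper_force: 15.0
```

```bash
python3 arc.py
```

```text
t 13.45 r 77.6 phi 14.9 deg z 134.2 yaw 146.5 | Ftan(cw+) -6.76 Frad -1.73 Fz 6.33 w 21.8 gf 15.0
Mz 0.232 => 2.90 N
```

Call:
send_rows([
  [[0, 0, 0, 0, 0, 0, 1], [0, 0, 0, 0, 0, 0, 1]],
])

```text
time_s: 13.65
ee_pos: [515.8, 153.9, 134.2]
ee_rot: [-179.8, 0.1, 146.5]
force: [-2.2, -3.8, 7.3]
gripper_width: 21.8
gripper_force: 15.0
```

```bash
python3 arc.py
```

```text
t 13.65 r 77.6 phi 14.9 deg z 134.2 yaw 146.5 | Ftan(cw+) -4.39 Frad -0.07 Fz 7.33 w 21.8 gf 15.0
Mz 0.136 => 1.70 N
```

Call:
send_rows([
  [[0, 0, 0, 0, 0, 0, 0.2], [0, 0, 0, 0, 0, 0, 0], [0, 0, 0, 0, 0, 0, -0.2], [0, 0, 0, 0, 0, 0, -0.2], [0, 0, 0, 0, 0, 0, -0.2], [0, 0, 0, 0, 0, 0.1, -0.2], [0, 0, 0, 0, 0, 0.15, -0.2], [0, 0, 0, 0, 0, 0.2, -0.2], [0, 0, 0, 0, 0, 0, -0.2], [0, 0, 0, -0.1, 0.15, 0, -0.2], [0, 0, 0, -0.1, 0.15, 0, -0.2], [0, 0, 0, 0, 0, 0, -0.2]],
])

```text
time_s: 14.85
ee_pos: [474.0, 217.7, 223.0]
ee_rot: [-180.0, -0.1, 146.7]
force: [-0.2, -0.6, 0.7]
gripper_width: 54.8
gripper_force: 0.0
```

Run:
```python
from h import *
np.set_printoptions(precision=1,suppress=True)
for cam,b in(("scene",(180,260,150,240)),("top",(190,240,140,200))):
    p,d=optics.grab_frame(cam);h=cv2.cvtColor(p,cv2.COLOR_RGB2HSV);H,S,V=h[...,0],h[...,1],h[...,2]
    box=np.zeros(d.shape,bool);box[b[0]:b[1],b[2]:b[3]]=1
    P=cloud(cam,((H<8)|(H>172))&(S>150)&(V>80)&box,d)
    t=P[(P[:,2]>165)&(P[:,2]<185)];print(cam,len(P),t.mean(0),np.percentile(P[:,2],[2,50,98]))
```

```text
scene 189 [507.2 154.1 170.4] [129.6 157.3 172.9]
top 59 [513.1 151.7 171.8] [162.4 171.8 175.3]
```

```bash
python3 -c "
from workcell import env
print(env.job_done())"
```

```text
the job is handed in; nothing more can be done
None
```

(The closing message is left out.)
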